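# Clear the bench scale and hold its zero key

### The job

The bench scale has drifted and needs zeroing with an empty pan: lift the steel canister off the pan by its handle, stand it upright with its whole foot on the yellow tile beside the scale, without dropping it or shoving the tile, and let go. Then press the blue zero key all the way down with the closed fingers and keep it held down with a fingertip's pressure, not leaning on it; the job finishes with the key still held, so do not let go. Do not press the white or green key, and leave the bit case, plier and insulator as they lie.

Things in the scene. Friction and masses are not known exactly. Their poses are not given: they have to be found in the camera images.
- scale: Grey bench scale, fixed. Origin on the cart top under its middle; x from keys to pan (keys face the robot), y left, z up. Housing 292 mm (x -150 to +142) by 240 mm (y). The key panel before the pan slopes 0.30 rad down towards -x, with three round push-buttons in a row along y: blue (zero, y +56 mm), white (tare, y 0), green (power, y -56 mm).
- pan: Stainless weighing pan of the scale, 200 mm (its x) by 230 mm (its y), axes as the scale's. Its flat top is 10 mm above its origin, 92 mm above the cart. The origin is in the middle of the pan, 42 mm to +x of the scale's origin.
- zero_key_top (a point): Centre of the top face of the blue zero key: 23.6 mm across, 14 mm proud of the panel when up, about 67 mm above the cart. Its z is the panel's outward normal (0.30 rad off vertical, leaning to the scale's -x); press along -z. Its y is the scale's y. The point moves down with the key.
- zero_key (a joint): Travel of the blue zero key in m: 0 up, 0.0055 all the way down. Spring return: starts to move at about 2 N, fully down takes about 6 N, and it then stands 8.5 mm proud of the panel. It springs up when let go.
- tare_key (a joint): Travel of the white tare key (0 up, 0.0055 down), the same kind of key, 56 mm beside the blue one. Not to be pressed.
- power_key (a joint): Travel of the green power key (0 up, 0.0055 down), 112 mm from the blue one. Not to be pressed.
- canister: Loose round stainless canister with a clipped-on flat lid and an upright arch handle, 0.55 to 0.95 kg, starting on the pan. 90 mm across (lid 95 mm), lid top 101 mm above the foot. Origin at the centre of the underside, z up. The handle's grip bar runs along its y axis.
- canister_grip (a point): Middle of the canister's handle bar: a horizontal black grip, 14 mm thick and 56 mm long along the canister's y, 145 mm above the canister's underside, with 37 mm of free height under it down to the lid.
- tile: Loose yellow ceramic tile, 150 x 150 x 8 mm, lying flat on the cart to the left or right of the scale: the place for the canister. Origin at the centre of its underside, z up; x and y along its sides.
- tile_top (a point): Centre of the tile's upper face, 8 mm above the cart.
- bit_case: Bystander: loose aluminium case of hex bits, 100 x 165 mm, its lid standing open to about 125 mm high on its +x side. On the other side of the scale from the tile. Origin at the centre of its underside.
- fence_plier: Bystander: loose galvanized fence plier with red grips, about 240 x 70 x 20 mm, lying flat near a rear corner of the scale. Origin on the cart under its rivet, head to +x and grips to -x.
- insulator: Bystander: loose red plastic fence-post insulator, 44 x 37 mm, 50 mm high, standing on its base plate. Origin at the centre of its underside.
Not all that is in view belongs to the job. There is more than one size of the tile; the job needs the smaller.

How it is judged:
By the outcome, as a careful person would: the job done as asked, in the order asked, and still so for the second after the job is handed in, while the arm keeps its last pose, push and grip.
It also fails if it takes over 48 s, if anything falls off the work surface, if the arm or the gripper's body presses on something with over 40 N, if the wrist force passes 120 N, or if a joint passes its speed limit or range.

### The arm

A 6-joint arm with a two-finger parallel gripper is mounted at the origin on the work surface. World frame = base frame: x ahead of the robot, y to its left, z up, the work surface at z = 0. Lengths are in m, angles in rad, forces in N, time in s.
With the tool pointing down it reaches from about 0.275 to 0.75 m from the base axis. Payload 10.2 kg.
Tool frame: the origin (TCP) lies midway between the tips of the shut fingers; the grasp point (between the pads) lies 19 mm behind it (env.hold_point_z is the distance from the TCP to the grasp point, in m); z points along the fingers, y is the line along which they close (so a half turn about z gives the same grasp; the last joint's range is limited). The gripper opens to 85 mm and grips with 20 to 120 N. Pads are 22 mm wide; open, the fingers measure 114 mm over their backs; the gripper's body (76 mm by 85 mm) begins 54 mm behind the grasp point. The pads swing forward as they close: fully open they stand 13 mm farther back than shut.
Start: joints at [1.039, 0.313, 1.498, -0, 1.331, -0.223], TCP at [0.16, 0.5, 0.231] pointing down, gripper open.
Joint ranges: [-2.94, 2.94], [-0.97, 2.17], [0.19, 2.56], [-1.23, 4.37], [0.02, 3.11], [-2.88, 2.88]. Speed limits (rad/s): [2.39, 2.39, 3.01, 3.14, 3.14, 3.14].

### API

Orientations are given as a unit quaternion [x, y, z, w].
In Python, from bench import env, kinematics, monitor, eyes, job gives the robot as it stands. The module is installed in compiled form; this text tells all that it offers. Calls block until the motion is done:
- env.reach(position, orientation): joint-space move of the TCP to a pose.
- env.movel(position, velocity=0.15, frame=None, guard=None): straight line of the TCP; frame=None keeps the orientation; velocity is the mean speed in m/s. With guard (N) it stops when the force on the tool has changed by that much, and returns True; else False.
- env.set_joints(angles): joint-space move.
- env.release() and env.close_gripper(effort=None): open the fingers fully, or close them until they stop; effort is the grip in N (None keeps the last).
- env.hold(seconds).
- kinematics.ik(position, orientation): joint angles nearest the present ones, or None.
- monitor.sense(): the state.
- eyes.grab_frame(name): name is "scene" or "top" or "wrist"; returns a dict with "frame" (400x640x3 uint8, red, green, blue), "mtx" (3x3 intrinsics, pixels), "view" (4x4, takes a point from world to camera coordinates). Camera axes: x right, y down, z forward; pixel columns grow to the right and rows downward; lengths in m; the calibration is good to about 2 mm. The wrist camera is an equidistant fisheye: a pixel r from the principal point sees the ray r / f radians off the axis. A picture is of the moment at which its call begins. There is no depth.
A pose or a line that the arm cannot do raises env.MotionError and nothing moves.
- job.hand_in(): hands the job in; it is judged then, once.
The state is a dict: "clock": time; "joints": joint angles; "qvel": joint speeds; "joint_efforts": joint torques, N m; "position": TCP position; "ee_rot": TCP orientation; "contact_force": force on the tool from outside, world axes, zero at the start; "ft_torque": the same for the moment, N m; "finger_gap": opening from 0.0 (shut) to 1.0 (fully open); "gripper_force": force on a finger pad.
Only numpy, scipy, OpenCV 4.12 (cv2) and the standard library are available. Lean on these libraries where they do the work, as an engineer would, in place of code of your own. Each camera call takes 0.05 s, during which the arm holds its last target. There are 200 camera calls.

## Working session

There is one attempt and no reset: what is moved stays moved. The work goes in short steps, each a Python script; the robot and the scene stay as the last script left them, time stands still between calls to the robot, and variables do not carry over. Pictures are saved under pics/ and viewed, at most 10 in all, crops included, and the job is handed in when it is done.

```bash
mkdir -p pics; cat > h.py <<'E'
import numpy as np, cv2
from bench import env, kinematics, monitor, eyes, job
def grab(n,save=None):
    f=eyes.grab_frame(n)
    if save: cv2.imwrite(f'pics/{save}.png',cv2.cvtColor(f['frame'],cv2.COLOR_RGB2BGR))
    return f
def ray(f,u,v,fish=False):
    K=np.array(f['mtx']);V=np.array(f['view'])
    a=np.array([(u-K[0,2])/K[0,0],(v-K[1,2])/K[1,1]])
    if fish:
        t=np.linalg.norm(a); s=np.sinc(t/np.pi); d=np.array([a[0]*s,a[1]*s,np.cos(t)])
    else: d=np.array([a[0],a[1],1.])
    R=V[:3,:3]; return -R.T@V[:3,3], R.T@d
def onz(f,u,v,z,fish=False):
    o,d=ray(f,u,v,fish); return o+d*(z-o[2])/d[2]
E
python3 - <<'E'
from h import *
for n in ['scene','top','wrist']:
    f=grab(n,n+'0'); print(n,f['mtx'],np.round(f['view'],3).tolist())
print(monitor.sense())
E
```

```text
scene [[408.85706276   0.         318.85092376]
 [  0.         408.85706276 199.63552066]
 [  0.           0.           1.        ]] [[0.062, 0.998, 0.015, 0.083], [0.606, -0.026, -0.795, -0.248], [-0.793, 0.059, -0.606, 1.663], [0.0, 0.0, 0.0, 1.0]]
top [[475.15204654   0.         323.00854854]
 [  0.         475.15204654 205.09351179]
 [  0.           0.           1.        ]] [[0.02, -1.0, 0.009, -0.122], [-0.998, -0.021, -0.066, 0.594], [0.066, -0.008, -0.998, 1.771], [0.0, 0.0, 0.0, 1.0]]
wrist [[309.70691629   0.         315.41449179]
 [  0.         309.70691629 197.004481  ]
 [  0.           0.           1.        ]] [[0.303, 0.953, -0.002, -0.525], [0.91, -0.289, 0.297, -0.04], [0.282, -0.092, -0.955, 0.379], [0.0, 0.0, 0.0, 1.0]]
{'clock': 0.15, 'joints': array([ 1.03860924e+00,  3.13304103e-01,  1.49823655e+00, -3.96982642e-05,
        1.33101310e+00, -2.23379648e-01]), 'qvel': array([-0.00011474, -0.00424667, -0.00308522, -0.00103273, -0.00140581,
       -0.00091515]), 'joint_efforts': array([ 4.19853186e-04, -4.12363350e+01, -2.59794885e+01, -2.21022929e-04,
        3.24690765e-03, -1.71845471e-05]), 'position': array([0.1594712 , 0.4999937 , 0.23088523]), 'ee_rot': array([ 1.53786253e-01,  9.88104021e-01, -4.53772374e-04, -1.59335606e-04]), 'contact_force': array([0.54253494, 0.00625502, 0.64629333]), 'ft_torque': array([ 0.00391844, -0.05043222,  0.00349749]), 'gripper_force': 0.0, 'finger_gap': 0.9996272126021134}
```

View pics/top0.png

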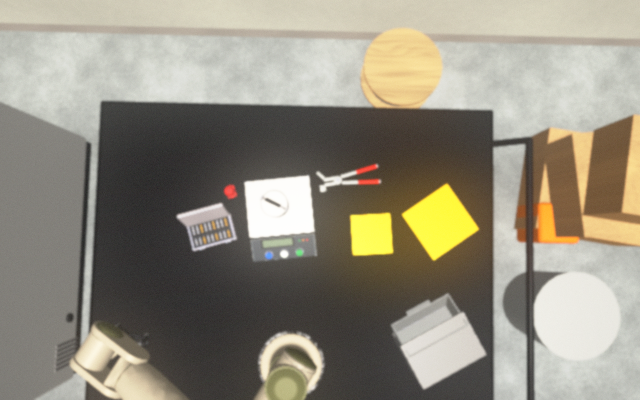

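View pics/scene0.png

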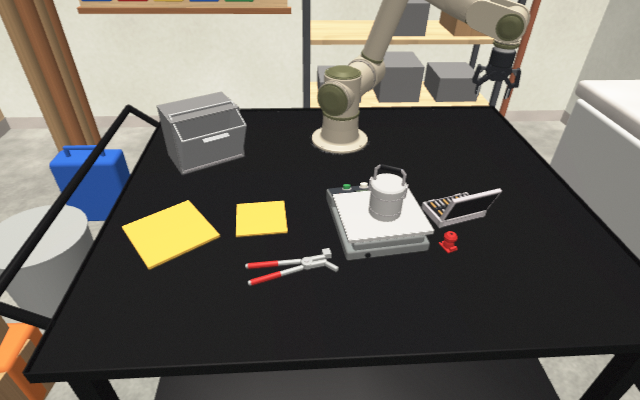

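The top view shows the small tile at about (371,234), keys at (269,255) blue, (284,254) white and (299,252) green, and the handle bar from (264,196) to (283,208). The scene view agrees. Next I measure these.

```bash
python3 - <<'E'
from h import *
f=grab('top'); im=f['frame']; hsv=cv2.cvtColor(im,cv2.COLOR_RGB2HSV)
def blobs(m,mn=8):
    n,l,s,c=cv2.connectedComponentsWithStats(m.astype(np.uint8)); return [(s[i,4],c[i],l==i) for i in range(1,n) if s[i,4]>=mn]
H,S,Vv=[hsv[...,i].astype(int) for i in range(3)]
for a,c,m in blobs((abs(H-29)<6)&(S>150)&(Vv>150),300):
    r=cv2.minAreaRect(np.argwhere(m)[:,::-1].astype(np.float32))
    P=np.array([onz(f,*p,.008) for p in cv2.boxPoints(r)]); print('tile',a,P.mean(0).round(4),np.linalg.norm(P[1]-P[0]),np.linalg.norm(P[2]-P[1]),np.degrees(np.arctan2(*(P[1]-P[0])[1::-1])))
win=np.zeros(H.shape,bool); win[245:263,245:320]=1
K={}
for n,h in (('blue',108),('green',65)):
    for a,c,m in blobs(win&(abs(H-h)<18)&(S>110)&(Vv>70)): K[n]=onz(f,*c,.067);print(n,a,c,K[n].round(4))
win[:]=0;win[180:230,248:310]=1
wm=(Vv>200)&(S<60); 
win2=np.zeros(H.shape,bool);win2[170:236,240:320]=1
a,c,m=max(blobs(wm&win2),key=lambda t:t[0]); r=cv2.minAreaRect(np.argwhere(m)[:,::-1].astype(np.float32))
P=np.array([onz(f,*p,.092) for p in cv2.boxPoints(r)]);print('pan',P.mean(0).round(4),np.linalg.norm(P[1]-P[0]),np.linalg.norm(P[2]-P[1]),np.degrees(np.arctan2(*(P[1]-P[0])[1::-1])))
for a,c,m in blobs(win&(Vv<90),15):
    r=cv2.minAreaRect(np.argwhere(m)[:,::-1].astype(np.float32)); 
    P=np.array([onz(f,*p,.240) for p in cv2.boxPoints(r)]); i=0 if np.linalg.norm(P[1]-P[0])>np.linalg.norm(P[2]-P[1]) else 1
    d=P[i+1]-P[i]; print('bar',a,c,P.mean(0).round(4),r[1],np.linalg.norm(d),np.degrees(np.arctan2(d[1],d[0])))
s=K['blue']-K['green'];print(np.linalg.norm(s),np.degrees(np.arctan2(s[1],s[0])))
E
```

```text
tile 3095 [ 0.5442 -0.5539  0.008 ] 0.21242314357330905 0.21359615062583215 -54.04462943954178
tile 1701 [ 0.4917 -0.2938  0.008 ] 0.1595292802521437 0.15838441152250093 -85.44224729334124
blue 30 [268.63333333 255.63333333] [0.4044 0.0852 0.067 ]
green 14 [299.  252.5] [ 0.4179 -0.0251  0.067 ]
pan [0.5833 0.0506 0.092 ] 0.2378827567711585 0.20614238422325776 -83.28872416171691
0.1110667450928689 97.01837726602348
```

```bash
cat >> h.py <<'E'
from scipy.spatial.transform import Rotation as Ro
def down(yaw): # tool y axis along world angle yaw (closing line), z down
    y=np.array([np.cos(yaw),np.sin(yaw),0]); z=np.array([0,0,-1.]); return Ro.from_matrix(np.c_[np.cross(y,z),y,z]).as_quat()
E
python3 - <<'E'
from h import *
f=grab('top'); a=onz(f,264,196,.237);b=onz(f,283,208,.237); c=(a+b)/2; d=b-a; print(a,b,c,np.degrees(np.arctan2(d[1],d[0])))
print(f['frame'][192:212:2,260:288:3].mean(2).astype(int))
th=np.arctan2(d[1],d[0])
s=monitor.sense(); p=s['position']
R=Ro.from_quat(s['ee_rot']).as_matrix(); print(R[:,1])
env.movel([p[0],p[1],.40])
best=None
for k in (-1,1):
    q=kinematics.ik([c[0]-.0,c[1],.38],down(th+k*np.pi/2)); print(q)
    if q is not None and (best is None or abs(q[5])<abs(best[5])): best=q
env.set_joints(best)
f=grab('wrist','w1'); print(np.round(f['view'],3).tolist()); s=monitor.sense();print(s['clock'],s['position'])
E
```

```text
[0.6077772  0.08834509 0.237     ] [0.56928717 0.02444128 0.237     ] [0.58853219 0.05639318 0.237     ] -121.06105752869564
[[252 252 248 250 252 251 250 245 252 253]
 [252 246 250 253 253 253 253 251 248 253]
 [249 224 248 252 252 253 253 252 248 252]
 [242 213 169 226 251 253 253 253 251 249]
 [246 244 150 124 199 249 253 253 253 243]
 [250 252 244 173 119 167 242 252 253 239]
 [249 253 253 250 218 138 143 243 253 234]
 [250 252 253 253 252 238 167 225 248 226]
 [251 251 253 253 253 253 250 246 225 226]
 [253 250 253 253 253 253 253 253 243 230]]
[ 3.03915848e-01  9.52698718e-01 -5.56739011e-04]
[-1.02472092e-01  4.26984991e-01  9.59512829e-01 -4.44089210e-16
  1.75509483e+00 -2.70194702e+00]
[-1.02472092e-01  4.26984991e-01  9.59512829e-01 -4.44089210e-16
  1.75509483e+00  4.39645631e-01]
[[0.858, -0.514, 0.002, -0.477], [-0.492, -0.819, 0.295, 0.255], [-0.15, -0.255, -0.955, 0.624], [0.0, 0.0, 0.0, 1.0]]
3.7833 [0.58835711 0.05726702 0.38015847]
```

View pics/w1.png

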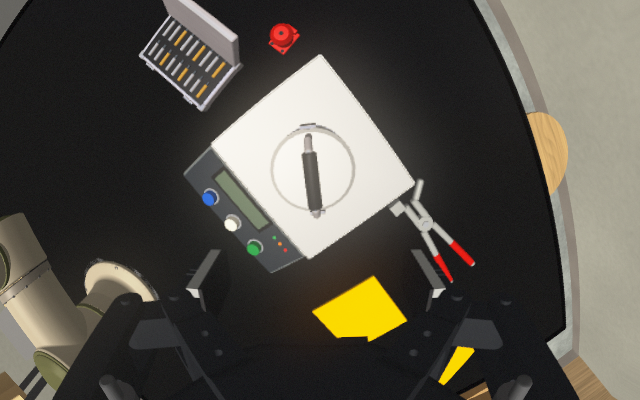

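The wrist view shows the black bar from about (308,150) to (317,209), the blue key at (210,198), white at (232,223) and green at (254,248).

```bash
cat >> h.py <<'E'
def blobs(m,mn=8):
    n,l,s,c=cv2.connectedComponentsWithStats(m.astype(np.uint8)); return [(s[i,4],c[i],l==i) for i in range(1,n) if s[i,4]>=mn]
E
python3 - <<'E'
from h import *
f=grab('wrist'); im=f['frame']; hsv=cv2.cvtColor(im,cv2.COLOR_RGB2HSV).astype(int); H,S,V=[hsv[...,i] for i in range(3)]
w=np.zeros(H.shape,bool); w[140:222,285:340]=1
a,c,m=max(blobs(w&(V<125)),key=lambda t:t[0]); pts=np.argwhere(m)[:,::-1].astype(np.float32)
r=cv2.minAreaRect(pts); B=cv2.boxPoints(r); print(a,c,r)
P=np.array([onz(f,*p,.240,True) for p in B]); e=[P[1]-P[0],P[2]-P[1]]; print([np.linalg.norm(x) for x in e],P.mean(0)); d=max(e,key=np.linalg.norm); print('bar angle',np.degrees(np.arctan2(d[1],d[0])))
w[:]=0; w[180:260,195:270]=1; K={}
for n,h in (('blue',110),('green',65)):
    a,c,m=max(blobs(w&(abs(H-h)<18)&(S>110)),key=lambda t:t[0]); K[n]=onz(f,*c,.066,True); print(n,a,c,K[n].round(4))
s=K['blue']-K['green'];print(np.linalg.norm(s),np.degrees(np.arctan2(s[1],s[0])))
# lid/pan circle
E
```

```text
782 [311.91432225 181.04092072] ((312.07940673828125, 181.6841583251953), (58.96957778930664, 14.37968921661377), 82.61395263671875)
[np.float64(0.013222883458418077), np.float64(0.05732600674620164)] [0.58858654 0.06137307 0.24      ]
bar angle -113.58995350357512
blue 166 [208.75301205 197.87951807] [0.409  0.0879 0.066 ]
green 128 [252.8828125 248.8125   ] [ 0.4209 -0.0228  0.066 ]
0.11134655050654081 96.12844639293189
```

```bash
python3 - <<'E'
from h import *
q=down(np.radians(-23.6))
env.reach([.5886,.0614,.30],q)
print('g',env.movel([.5886,.0614,.218],.08,guard=8))
env.close_gripper(60); s=monitor.sense(); print(s['clock'],s['position'],s['finger_gap'],s['gripper_force'])
env.movel([.5886,.0614,.228],.04); env.movel([.5886,.0614,.30],.1)
env.hold(.3); s=monitor.sense(); print(s['clock'],s['position'],s['contact_force'],s['ft_torque'],s['finger_gap'])
grab('scene','s2'); grab('wrist','w2')
E
```

```text
g False
6.0917 [0.58847822 0.06144734 0.21816099] 0.13750946599139954 58.38358283042908
7.6583 [0.58854231 0.06139309 0.29968828] [-0.09287272  0.6508971  -5.56029685] [ 0.00169824 -0.00928517 -0.01317829] 0.14283234468447087
```

View pics/s2.png

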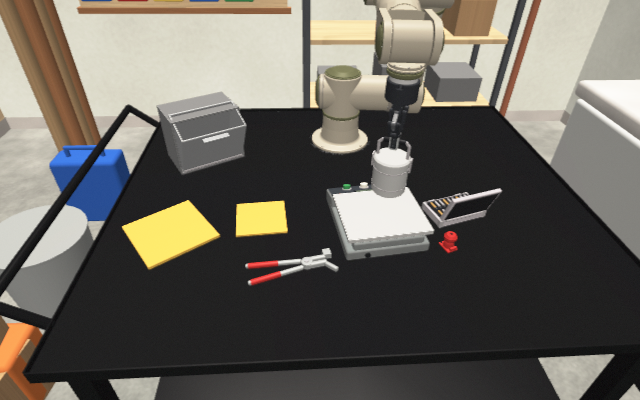

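The canister hangs upright in the gripper, clear of the pan. The tile is undisturbed at about (262,218). I carry the canister over and lower it with a guard.

```bash
python3 - <<'E'
from h import *
f=eyes.grab_frame('scene'); hsv=cv2.cvtColor(f['frame'],cv2.COLOR_RGB2HSV).astype(int)
w=np.zeros(hsv.shape[:2],bool); w[190:245,225:295]=1
a,c,m=max(blobs(w&(abs(hsv[...,0]-27)<8)&(hsv[...,1]>100)),key=lambda t:t[0]); print('tile scene',onz(f,*c,.008))
x,y=.4917,-.2938
env.movel([x,y,.27],.2); env.movel([x,y,.150],.1); env.hold(.2)
g=env.movel([x,y,.128],.02,guard=2.5); s=monitor.sense(); print(g,s['clock'],s['position'],s['contact_force'],s['ft_torque'])
grab('top','t3'); 
E
```

```text
tile scene [ 0.5011389  -0.29187264  0.008     ]
True 12.1333 [ 0.49136707 -0.29363909  0.13405536] [-1.95310257  1.09588248  4.71206849] [ 0.15745136  0.23588567 -0.01125705]
```

View pics/t3.png

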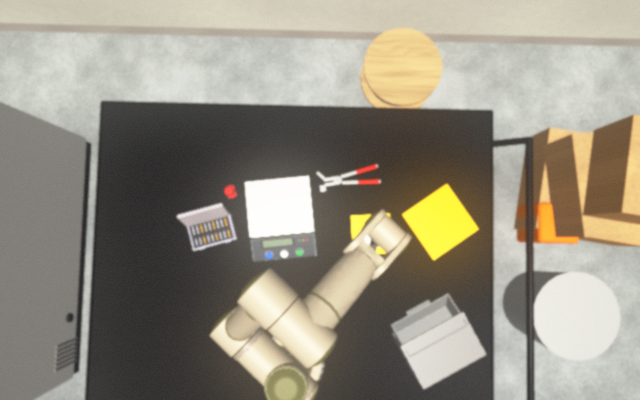

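The foot touched at the expected height. The arm hides the tile in this view, so I release, retreat and check.

```bash
python3 - <<'E'
from h import *
x,y=.4914,-.2936
env.movel([x,y,.1345],.02)
env.release(); env.movel([x,y,.16],.05); env.movel([x,y,.32],.2)
grab('wrist','w4'); s=monitor.sense(); print(s['clock'],s['contact_force'],s['joints'])
E
```

```text
14.7917 [-0.54605977 -0.61257401  0.21962604] [-7.43171864e-01  3.82791982e-01  1.17695056e+00 -6.58382345e-05
  1.58850199e+00 -3.31261997e-01]
```

View pics/w4.png

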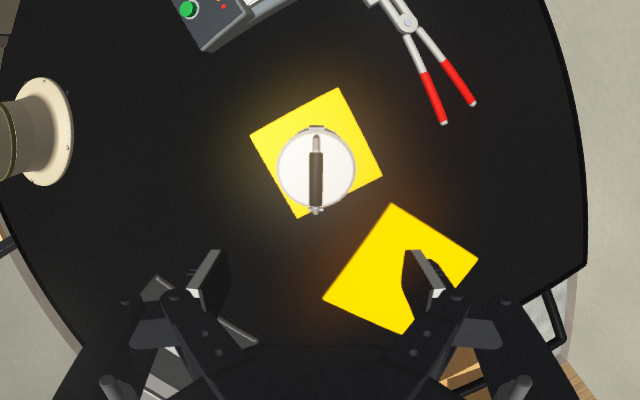

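```bash
cat >> h.py <<'E'
PSI=np.radians(6.5)
def press(sgn=1,psi=PSI):
    y=sgn*np.array([-np.sin(psi),np.cos(psi),0]); z=np.array([np.sin(.3)*np.cos(psi),np.sin(.3)*np.sin(psi),-np.cos(.3)])
    return Ro.from_matrix(np.c_[np.cross(y,z),y,z])
E
python3 - <<'E'
from h import *
f=eyes.grab_frame('wrist'); C=np.array([onz(f,*p,.008,True) for p in [(250,135),(339,88),(382,177),(297,218)]])
print('tile',C.mean(0),[np.linalg.norm(C[i]-C[i-1]).round(4) for i in range(4)])
a=onz(f,315,183,.155,True);print('bar',a)
env.close_gripper(40)
k=np.array([.407,.0865,.067]); best=None
for sg in (1,-1):
    R=press(sg); p=k-R.as_matrix()[:,2]*.12; q=kinematics.ik(p,R.as_quat()); print(sg,q)
    if q is not None and (best is None or abs(q[5])<abs(best[5])): best=q
env.set_joints(best); grab('wrist','w5'); s=monitor.sense(); print(s['clock'],s['position'],s['finger_gap'])
E
```

```text
tile [ 0.49350726 -0.29300007  0.008     ] [np.float64(0.147), np.float64(0.1472), np.float64(0.148), np.float64(0.1462)]
bar [ 0.48982225 -0.29595877  0.155     ]
1 [-0.14586674 -0.12837676  2.15809661  0.10343921  0.82401146 -1.88940737]
-1 [-0.14586674 -0.12837676  2.15809661  0.10343921  0.82401146  1.25218529]
17.2083 [0.3724756  0.08204569 0.18203861] -0.0006614945230245537
```

View pics/w5.png

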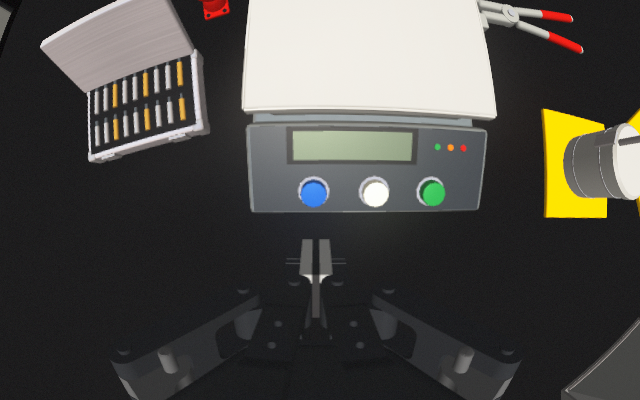

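The canister stands on the tile, with the tile centre within 4 mm of it. The keys are seen almost face-on: blue (314,193), white (375,193), green (431,193).

```bash
python3 - <<'E'
from h import *
f=eyes.grab_frame('wrist'); hsv=cv2.cvtColor(f['frame'],cv2.COLOR_RGB2HSV).astype(int); H,S,V=[hsv[...,i] for i in range(3)]
w=np.zeros(H.shape,bool); w[172:215,290:455]=1
K={}
for n,h in (('blue',110),('green',65)):
    a,c,m=max(blobs(w&(abs(H-h)<18)&(S>110)),key=lambda t:t[0]); ys,xs=np.where(m)
    c=((xs.min()+xs.max())/2,(ys.min()+ys.max())/2)
    E=[onz(f,u,v,.067,True) for u,v in ((xs.min(),c[1]),(xs.max()+1,c[1]))]
    K[n]=onz(f,*c,.067,True); print(n,a,c,xs.max()-xs.min()+1,ys.max()-ys.min()+1,K[n].round(4),'dia',np.linalg.norm(E[1]-E[0]))
s=K['blue']-K['green'];print(np.linalg.norm(s),np.degrees(np.arctan2(s[1],s[0]))-90)
E
```

```text
blue 556 (np.float64(313.0), np.float64(193.5)) 27 28 [0.4065 0.0882 0.067 ] dia 0.023794916314661584
green 482 (np.float64(432.0), np.float64(192.5)) 25 26 [ 0.4201 -0.021   0.067 ] dia 0.02555653580226182
0.11004902927263725 7.089316385942567
```

```bash
python3 - <<'E'
from h import *
R=press(-1,np.radians(6.8)); n=-R.as_matrix()[:,2]; q=R.as_quat(); k=np.array([.4065,.0878,.067])
env.reach(k+n*.03,q); env.movel(k+n*.008,.08); env.hold(.3)
F0=np.mean([(env.hold(.03),monitor.sense()['contact_force'])[1] for _ in range(4)],0)
d=.008; hist=[]; f=0
while f<8.5 and d>-.010:
    d-=.001 if f<1 else .0005
    env.movel(k+n*d,.02); env.hold(.08); s=monitor.sense(); f=(s['contact_force']-F0)@n
    hist.append((round(d*1e3,1),round((s['position']-k)@n*1e3,2),round(f,2)))
print(F0,hist,s['clock'])
grab('wrist','w6')
env.hold(.3);s=monitor.sense();print((s['contact_force']-F0)@n,s['position'],s['contact_force']-F0)
np.save('F0',F0)
E
```

```text
[ 0.17202829  0.31921701 -0.50363762] [(7.0, np.float64(6.94), np.float64(1.2)), (6.5, np.float64(6.49), np.float64(0.12)), (5.5, np.float64(5.47), np.float64(0.21)), (4.5, np.float64(4.5), np.float64(0.58)), (3.5, np.float64(3.49), np.float64(-0.35)), (2.5, np.float64(2.48), np.float64(1.19)), (2.0, np.float64(1.99), np.float64(1.18)), (1.5, np.float64(1.51), np.float64(0.76)), (0.5, np.float64(0.54), np.float64(2.66)), (0.0, np.float64(0.01), np.float64(1.97)), (-0.5, np.float64(-0.49), np.float64(3.77)), (-1.0, np.float64(-0.98), np.float64(3.71)), (-1.5, np.float64(-1.49), np.float64(4.38)), (-2.0, np.float64(-1.99), np.float64(4.91)), (-2.5, np.float64(-2.47), np.float64(5.23)), (-3.0, np.float64(-2.97), np.float64(5.93)), (-3.5, np.float64(-3.48), np.float64(5.55)), (-4.0, np.float64(-3.96), np.float64(6.37)), (-4.5, np.float64(-4.35), np.float64(9.63))] 24.9
10.164529876170674 [0.40784539 0.08795315 0.06286114] [-3.02556964  0.16498136  9.71644598]
```

View pics/w6.png

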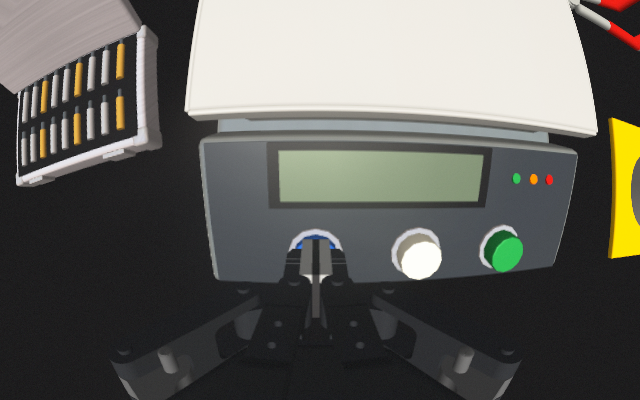

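The fingers sit on the blue key. It has travelled about 5.5 mm and met a hard stop at about 10 N, and the white and green keys still stand proud. I hand the job in.

```bash
python3 - <<'E'
from h import *
F0=np.load('F0.npy'); s=monitor.sense(); print(s['clock'],s['contact_force']-F0)
print(job.hand_in())
E
```

```text
25.25 [-3.02556964  0.16498136  9.71644598]
the job is handed in; nothing more can be done
None
```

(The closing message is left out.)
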